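Grade a jig pin in the taper gauge

ROBOT

A 6-joint arm with a two-finger parallel gripper is mounted at the origin on a cart in front of the work surface, level with it; the furniture and walls round the work are solid. World frame = base frame: x ahead of the robot, y to its left, z up, the work surface at z = 0. Lengths are in m, angles in rad, forces in N, time in s.
With the tool pointing down it reaches from about 0.275 to 0.725 m from the base axis. Payload 15.9 kg.
Tool frame: the origin (TCP) lies between the finger pads; the fingertips stand 17 mm ahead of it and the grasp point (between the pads) lies 2 mm behind it (tip_reach is the z of the fingertips in the tool frame, in m); z points along the fingers, y is the line along which they close (so a half turn about z gives the same grasp; the last joint's range is limited). The gripper opens to 85 mm and grips with 20 to 120 N. Pads are 22 mm wide; open, the fingers measure 114 mm over their backs; the gripper's body (76 mm by 85 mm) begins 54 mm behind the grasp point. The pads swing forward as they close: fully open they stand 13 mm farther back than shut.
Start: joints at [1.3, 0.213, -0.034, 1.323, 0, 1.571], TCP at [0.134, 0.482, 0.248] pointing down, gripper open.
Joint ranges: [-2.98, 2.98], [-0.74, 1.72], [-1.14, 1.35], [-2.1, 2.04], [-1.57, 1.44], [-3.14, 3.14]. Speed limits (rad/s): [1.89, 1.89, 2.39, 2.57, 3.14, 3.14].

INTERFACE

Orientations are given as a unit quaternion [x, y, z, w].
In Python, from bench import get_obs, camera, close_job, tip_reach gives the robot as it stands.
- The arm moves only by the tool send_rows, never from a script. Its argument "commands" is a list of rows, each a list of 4 numbers: the shift along the tool's x, y, z in cm, then the turn about the tool's z in rad. In form: [[tx, ty, tz, roll], ...]. A call has 1 to 12 rows; each row shifts and turns the commanded pose from where the row before left it, along the tool's axes as they then stand; what a row does not reach is not made up. A row lasts 1/10 s, in which the tool goes at most 50 mm and 8.59 degrees, less where a joint would pass 70% of its speed; a pose out of reach is approached as far as the arm can. A call is refused whole if a number of a shift passes 5 or a number of a turn 0.15, either way. A call with a gripper value outside its range is refused whole. "fingers" is the gripper command: -1 is fully open, 1 is shut, values between are in proportion, set as the call begins (left out, the last holds). The fingers move at their own pace and stop on an object; the grip force is fixed at half the most. Time passes only in rows, so rows that do not move let the fingers close. It gives the time, the measured TCP pose, the force, the opening and the grip force at its end, in the units of the state.
- get_obs(): the state, without advancing time (a new reading comes with each control period).
- camera(name): name is "scene" or "top" or "wrist"; returns a dict with "img" (384x512x3 uint8, blue, green, red), "fx", "fy", "cx", "cy" (pixels), "world_to_cam" (4x4, takes a point from world to camera coordinates). Camera axes: x right, y down, z forward; pixel columns grow to the right and rows downward; lengths in m; the calibration is good to about 2 mm. A picture is of the moment at which its call begins. There is no depth.
- close_job(): hands the job in; it is judged then, once.
The state is a dict: "time_s": time; "joint_positions": joint angles; "joint_velocities": joint speeds; "joint_efforts": joint torques, N m; "eef_pos": TCP position; "eef_rot": TCP orientation; "force": force on the tool from outside, world axes, zero at the start; "moment": the same for the moment, N m; "finger_gap": finger opening in m; "grip_force": force on a finger pad.
Only numpy, scipy, OpenCV 4.12 (cv2) and the standard library are available. Lean on these libraries where they do the work, as an engineer would, in place of code of your own. Each camera call takes 0.05 s, during which the arm holds its last target. There are 200 camera calls.

TASK

Find the grade of the steel jig pin that stands alone in the single-hole block: with its shank square in the slot of the sloping taper gauge and its head down close over the bars, slide it in from the wide mouth until it wedges lightly, without forcing it further. Then hang it upright by its head in the comb notch at the foot of the gauge that lies straight in front of the stretch of the slot where it stopped, and let go. Leave the two pins in the double block and everything else on the bench where they are.

Things in the scene. Friction and masses are not known exactly. Their poses are not given: they have to be found in the camera images.
- pin_a: one of three look-alike steel jig pins, about 90 g: knurled head 26 mm in diameter, 22 mm tall, and below it a plain round shank 30 mm long. One shank is 8 mm, one 10 mm, one 12 mm in diameter; only the gauge shows which. Origin on the axis at the underside of the head, z up through the head. One pin stands in pin_block, two in spare_block
- pin_b: one of three look-alike steel jig pins, about 90 g: knurled head 26 mm in diameter, 22 mm tall, and below it a plain round shank 30 mm long. One shank is 8 mm, one 10 mm, one 12 mm in diameter; only the gauge shows which. Origin on the axis at the underside of the head, z up through the head. One pin stands in pin_block, two in spare_block
- pin_c: one of three look-alike steel jig pins, about 90 g: knurled head 26 mm in diameter, 22 mm tall, and below it a plain round shank 30 mm long. One shank is 8 mm, one 10 mm, one 12 mm in diameter; only the gauge shows which. Origin on the axis at the underside of the head, z up through the head. One pin stands in pin_block, two in spare_block
- pin_block: aluminium block 52 x 52 x 42 mm with one upright 16 mm hole in its middle; the pin to be graded stands in it, head resting on the block's top. Fixed to the bench. Origin: centre of its underside
- spare_block: aluminium block 100 x 46 x 42 mm (x, y, z) with two upright 16 mm holes 48 mm apart along its x; two further pins stand in it and stay there. Fixed. Origin: centre of its underside
- station: the gauge stand, fixed to the bench: dark steel base plate 150 x 172 x 10 mm (x, y, z) that carries, at the back, the sloping gauge, and in front an aluminium comb. Origin: centre of the underside; its -x side is the front, z up
- gauge: taper gauge on the stand, rigid: two steel bars 36 mm wide, 8 mm thick, side by side on a 35 degree slope facing the front, a tapered through slot between them with room below for the shank. Origin: middle of the slot at the level of the bars' upper face, 72 mm above the bench. y runs along the slot to its wide open mouth, x up the slope, z square out of the bars (35 degrees from vertical)
- slot_mouth (a point): point in the slot, 59 mm along the gauge's y from its origin, where the straight taper begins (13.4 mm wide); from here outward a flare opens to about 27 mm where the bars end, 17 mm further. Nothing stands beyond, so a shank can come in along the slot from outside. The slot is symmetric, 9.7 mm wide at the gauge's origin and narrows 1 mm in every 16 mm away from the mouth
- line_wide (a point): point in the slot between the black lines across the bars that part the wide from the middle stretch (gauge y = +16 mm, slot 10.7 mm wide). A 12 mm shank first touches both bars at y = +37 mm, a 10 mm one at y = +5 mm; a push of 5 to 10 N wedges it 5 to 12 mm further in, near the middle of its stretch (y = +32 mm, 0)
- line_narrow (a point): point in the slot between the black lines that part the middle from the narrow stretch (gauge y = -16 mm, slot 8.7 mm wide). An 8 mm shank first touches both bars at y = -27 mm and wedges near y = -32 mm
- notch_wide (a point): resting place in the comb's notch straight in front of the wide stretch (gauge y = +32 mm). The comb is a level plate 6 mm thick, top 42 mm above the bench, with three U notches 15 mm wide, open to the front. Point on the notch's centre line at the comb's top, 12 mm from its closed and 25 mm from its open end; a head rests on the tines either side. Axes as the station's, x to the back
- notch_mid (a point): the same in the middle notch, straight in front of the middle stretch (gauge y = 0)
- notch_narrow (a point): the same in the notch straight in front of the narrowest stretch (gauge y = -32 mm)
- small_motor: bystander: small stepper motor 33 x 28 x 44 mm standing with its shaft up, loose. Origin: centre of its underside
- flux_bottle: bystander: slim bottle with a pointed cap, 34 mm in diameter, 95 mm tall, loose. Origin: centre of its underside
- tape_black: bystander: roll of black tape lying flat, 57 mm across, 18 mm tall, loose. Origin: centre of its underside
- bearing: bystander: ball bearing lying flat, 26 mm across, 8 mm tall, loose. Origin: centre of its underside
Not all that is in view belongs to the job. Leave any blue look-alike of the pin_b alone.

How it is judged:
By the outcome, as a careful person would: the job done as asked, in the order asked, and still so for the second after the job is handed in, with the robot touching nothing.
It also fails if it takes over 45 s, if anything falls off the work surface, if the arm or the gripper's body presses on something with over 40 N, if the wrist force passes 120 N, or if a joint passes its speed limit or range.

## Working session

There is one attempt and no reset: what is moved stays moved. The work goes in short steps, Python scripts to look and compute and a tool call to move; the robot and the scene stay as the last step left them, time stands still between calls to the robot, and variables do not carry over. Pictures are saved under pics/ and viewed, at most 10 in all, crops included, and the job is handed in when it is done.

Besides the shell and the picture viewer there is one more tool, called after ">>>" as name(argument=value, ...), one argument or row to a line, values as JSON. send_rows: Moves the arm, as the interface text tells. Its arguments: {"type":"object","properties":{"commands":{"type":"array"},"fingers":{"type":"number"}},"required":["commands"]}

```bash
ls; mkdir -p pics; python3 - <<'E'
from bench import *
import cv2,numpy as np
o=get_obs();print(o)
a=[camera(n) for n in("scene","top")]
for n,c in zip(("scene","top"),a):
    cv2.imwrite(f"pics/{n}0.png",c["img"]);print(n,c["fx"],c["fy"],c["cx"],c["cy"],np.round(c["world_to_cam"],4).tolist())
E
```

```text
pics
{'time_s': 0.0, 'joint_positions': array([ 1.29996500e+00,  2.13373325e-01, -3.50863023e-02,  1.32349461e+00,
       -8.29712795e-07,  1.57079534e+00]), 'joint_velocities': array([-0.00010449, -0.0007885 ,  0.00054541, -0.00047756, -0.00151026,
       -0.00121635]), 'joint_efforts': array([ 2.57721673e-03, -6.86168933e+01,  4.87118304e+01,  1.75181811e-02,
        2.30914120e-04, -5.61192138e-06]), 'eef_pos': array([0.13367746, 0.4814536 , 0.24779678]), 'eef_rot': array([ 1.35001667e-01,  9.90845202e-01, -5.73713142e-04, -7.77497294e-05]), 'force': array([ 0.19162466, -0.51515   , -0.89636874]), 'moment': array([ 0.05894888, -0.03803177,  0.05337426]), 'grip_force': 0.0, 'finger_gap': 0.08538854094983027}
scene 387.47347507585266 387.47347507585266 255.47972270795623 185.2920553723711 [[-0.9004, -0.4348, 0.0125, 0.4072], [-0.3375, 0.6803, -0.6506, 0.4264], [0.2744, -0.5901, -0.7593, 0.8403], [0.0, 0.0, 0.0, 1.0]]
top 447.5981721184617 447.5981721184617 258.76166313157745 194.41565927567024 [[-0.0122, -0.9999, -0.0015, -0.2238], [-0.9937, 0.0123, -0.1114, 0.5634], [0.1115, 0.0001, -0.9938, 1.1039], [0.0, 0.0, 0.0, 1.0]]
```

View pics/scene0.png

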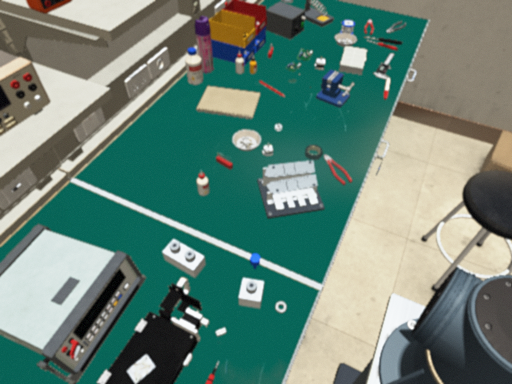

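View pics/top0.png

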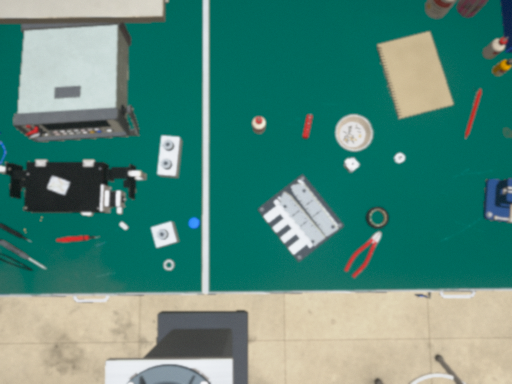

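The scene picture shows the pin block at about (252,290), the spare block at (184,256) and the station at (292,188). In the top picture they are at (164,234), (169,157) and (301,217), with the comb facing lower left. I'll crop both for detail.

```bash
cat > h.py <<'E'
import numpy as np, cv2
from bench import *
def ray(c,u,v):
    M=np.array(c["world_to_cam"]);R,t=M[:3,:3],M[:3,3]
    d=R.T@np.array([(u-c["cx"])/c["fx"],(v-c["cy"])/c["fy"],1]);return -R.T@t,d
def onz(c,u,v,z):
    o,d=ray(c,u,v);return o+d*(z-o[2])/d[2]
def proj(c,p):
    M=np.array(c["world_to_cam"]);q=M[:3,:3]@np.array(p)+M[:3,3]
    return np.array([c["cx"]+c["fx"]*q[0]/q[2],c["cy"]+c["fy"]*q[1]/q[2]])
E
python3 - <<'E'
from h import *
c=camera("top");im=c["img"]
a=cv2.resize(im[165:270,250:350],None,fx=5,fy=5,interpolation=2)
b=cv2.resize(im[210:270,140:200],None,fx=5,fy=5,interpolation=2)
b=cv2.copyMakeBorder(b,0,a.shape[0]-b.shape[0],0,0,0)
cv2.imwrite("pics/t1.png",np.hstack([a,b]))
print(onz(c,163,231,.064),onz(c,164,234,.042), onz(c,301,217,.05))
E
```

```text
[0.46996528 0.00411083 0.064     ] [0.46321038 0.00625417 0.042     ] [ 0.50086486 -0.33478661  0.05      ]
```

View pics/t1.png

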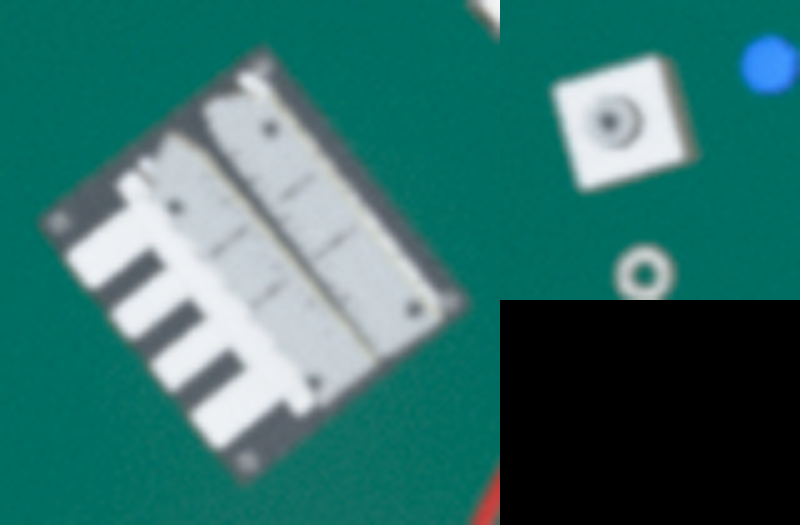

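The crop shows the station plate corners at crop pixels (38,222), (265,47), (470,300) and (243,485). The comb faces lower left and the slot mouth is at upper left. The black line pairs cross the slot at about (265,213) and (302,266). The pin head is at (612,120), with the block around it.

```bash
python3 - <<'E'
from h import *
c=camera("top")
f=lambda p,z,o=(250,165):onz(c,o[0]+(p[0]-2)/5,o[1]+(p[1]-2)/5,z)
P=[f(p,.01) for p in[(38,222),(265,47),(470,300),(243,485)]] # FL(front,mouth) , back mouth, back narrow, front narrow
P=np.array(P);ctr=P.mean(0)
ex=(P[1]+P[2]-P[0]-P[3])/2;ey=(P[0]+P[1]-P[2]-P[3])/2
print("ctr",ctr,"len",np.linalg.norm(ex),np.linalg.norm(ey),"yaw",np.arctan2(ex[1],ex[0]),np.arctan2(-ey[0],ey[1]))
lw=f((265,213),.072);ln=f((302,266),.072);print("lines",lw,ln,np.linalg.norm(lw-ln),(lw+ln)/2)
yaw=np.arctan2(ex[1],ex[0]);R=np.array([[np.cos(yaw),np.sin(yaw)],[-np.sin(yaw),np.cos(yaw)]])
print("gauge O in station",R@(((lw+ln)/2-ctr)[:2]))
for n,p in dict(m=(243,360),w=(150,262),mid=(195,312)).items(): print(n,R@(f(p,.042)-ctr)[:2])
print("pin",f((112,120),.064,(140,210)), "blk",np.mean([f(p,.042,(140,210)) for p in[(52,87),(158,55),(190,155),(83,190)]],0))
E
```

```text
ctr [ 0.50315626 -0.3369037   0.01      ] len 0.14961797677300417 0.16852070724710103 yaw -0.9164259545891335 -0.9182018264222703
lines [ 0.52338119 -0.3371661   0.072     ] [ 0.49732725 -0.3545484   0.072     ] 0.031320162283991385 [ 0.51035422 -0.34585725  0.072     ]
gauge O in station [0.01148513 0.00026142]
m [-0.03819842 -0.03429735]
w [-0.04419178  0.03244619]
mid [-0.04208559 -0.00093438]
pin [0.46366896 0.00647723 0.064     ] blk [0.46341225 0.00687737 0.042     ]
```

>>> send_rows(
  commands=[
    [0,0,0,0.13],
    [0,0,0,0.13],
    [0,0,0,0.13],
    [0,0,0,0.13],
    [-2,0,0,0.125],
    [-4,0,0,0],
    [-4,0,0,0],
    [-4,0,0,0],
    [-4,0,0,0],
    [-4,0,0,0],
    [-4,0,0,0],
    [-4,0,0,0],
  ],
)

```text
time_s: 1.4
eef_pos: [0.319, 0.244, 0.2483]
eef_rot: [0.442, 0.897, 0.0, 0.0]
force: [0.5, 0.6, 1.1]
finger_gap: 0.0853
grip_force: 0.0
```

>>> send_rows(
  commands=[
    [-4,0,0,0],
    [-4,0,0,0],
    [-4,-0.3,0,0],
    [-4,-0.3,0,0],
    [-4,-0.3,0,0],
    [-3,-0.3,0,0],
    [0,0,0,0],
    [0,0,0,0],
  ],
)

```text
time_s: 2.2
eef_pos: [0.4489, 0.0554, 0.248]
eef_rot: [0.443, 0.897, -0.0, -0.0]
force: [-0.5, 0.1, -0.4]
finger_gap: 0.0855
grip_force: 0.0
```

```bash
python3 - <<'E'
from h import *
c=camera("wrist");cv2.imwrite("pics/w1.png",c["img"]);print(c["fx"],c["cx"],c["cy"],np.round(c["world_to_cam"],4).tolist())
print(proj(c,(.4637,.0065,.064)))
E
```

```text
284.47250627809706 253.17309863118794 188.19520161518378 [[0.7945, 0.6072, 0.0001, -0.3905], [0.5859, -0.7668, 0.2622, -0.2545], [0.1593, -0.2083, -0.965, 0.3171], [0.0, 0.0, 0.0, 1.0]]
[237.44251201 213.38848245]
```

View pics/w1.png

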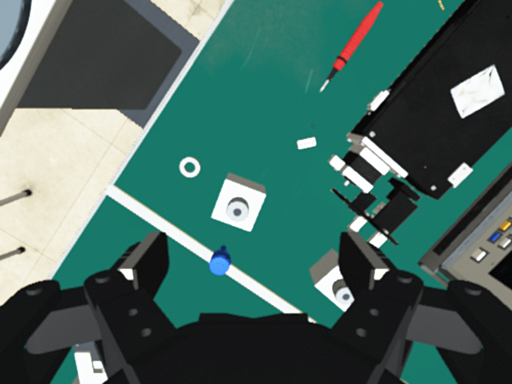

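The wrist picture shows the head at about (237,209), with the blue look-alike at (220,262) and the spare pins at (343,295). I'll go closer, partly close the fingers, and measure again.

>>> send_rows(
  commands=[
    [-2.4,-0.9,1,0],
    [-2.4,-0.9,2,0],
    [0,0,3,0],
    [0,0,2.5,0],
    [0,0,0,0],
    [0,0,0,0],
    [0,0,0,0],
  ],
  fingers=0,
)

```text
time_s: 2.95
eef_pos: [0.4646, 0.0073, 0.1648]
eef_rot: [0.442, 0.897, 0.0, 0.001]
force: [0.2, 0.0, 0.1]
finger_gap: 0.0428
grip_force: 0.0
```

```bash
python3 - <<'E'
from h import *
o=get_obs();print(o["eef_pos"],o["finger_gap"])
c=camera("wrist");im=c["img"];p=proj(c,(.4637,.0065,.064));print(p)
x,y=map(int,p);a=cv2.resize(im[max(0,y-75):y+75,x-100:x+100],None,fx=4,fy=4,interpolation=2);print(max(0,y-75),x-100)
cv2.imwrite("pics/w2.png",a)
E
```

```text
[0.46457827 0.00730732 0.16481506] 0.04277819468725742
[251.27298727 193.81367292]
118 151
```

View pics/w2.png

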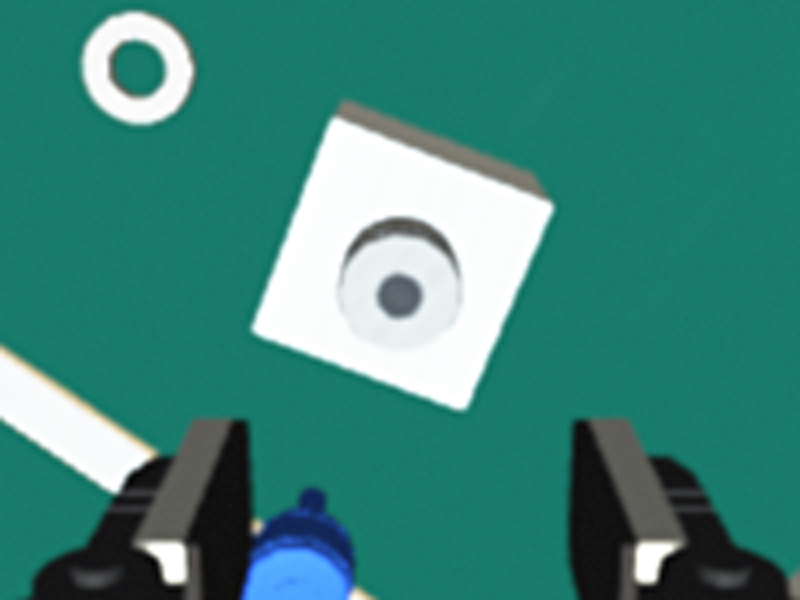

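The head top is centred at crop (400,293) and the blue pin's head at about (300,560), near the left finger's side.

```bash
python3 - <<'E'
from h import *
c=camera("wrist");o=get_obs();e=o["eef_pos"]
tx=np.array([-.608,.794]);ty=np.array([.794,.608])
for n,u,v,z in[("pin",250.6,190.9,.064),("blk",*(np.array([251.5,180])),.042),("blue",151+75,118+140,.03),("bluetop0",151+75,118+133,.05)]:
    if n=="blk":
        P=np.mean([onz(c,151+(a-1.5)/4,118+(b-1.5)/4,.042) for a,b in[(335,116),(553,206),(465,411),(252,330)]],0)
    else:P=onz(c,u,v,z)
    d=(P-e)[:2];print(n,P,d@tx,d@ty)
E
```

```text
pin [0.46183908 0.00804337 0.064     ] 0.0024548085151431392 -0.0016123653299910863
blk [0.46232695 0.0076946  0.042     ] 0.0018812592411615741 -0.0014370531994006624
blue [ 0.49064881 -0.07106165  0.03      ] -0.07787089531919708 -0.026833297347674877
bluetop0 [ 0.48126711 -0.05513695  0.05      ] -0.05952260696545097 -0.0246001441407983
```

>>> send_rows(
  commands=[
    [0.2,-0.15,2,0],
    [0,0,3,0],
    [0,0,2.5,0],
    [0,0,1.5,0],
    [0,0,0.9,0],
    [0,0,0,0],
    [0,0,0,0],
  ],
)

```text
time_s: 3.75
eef_pos: [0.4621, 0.0075, 0.0652]
eef_rot: [0.442, 0.897, 0.0, 0.0]
force: [0.3, -0.6, 0.5]
finger_gap: 0.0426
grip_force: 0.0
```

```bash
python3 - <<'E'
from h import *
o=get_obs();print(o["eef_pos"],o["force"],tip_reach() if callable(tip_reach) else tip_reach)
c=camera("wrist");cv2.imwrite("pics/w3.png",c["img"][150:384,100:420].repeat(2,0).repeat(2,1))
E
```

```text
[0.46211964 0.0074646  0.06517426] [ 0.30818549 -0.59683698  0.47757083] 0.017
```

>>> send_rows(
  commands=[
    [0,0,0,0],
    [0,0,0,0],
    [0,0,0,0],
    [0,0,0,0],
    [0,0,0,0],
    [0,0,0,0],
  ],
  fingers=1,
)

```text
time_s: 4.4
eef_pos: [0.4622, 0.0074, 0.0654]
eef_rot: [0.442, 0.897, 0.0, 0.001]
force: [-2.0, -0.8, 11.7]
finger_gap: 0.0239
grip_force: 58.2
```

>>> send_rows(
  commands=[
    [0,0,-0.4,0],
    [0,0,-0.8,0],
    [0,0,-0.8,0],
    [0,0,-0.5,0],
    [0,0,0,0],
    [0,0,0,0],
  ],
)

```text
time_s: 5.0
eef_pos: [0.4616, 0.0074, 0.0894]
eef_rot: [0.442, 0.897, 0.0, 0.0]
force: [-0.7, -0.4, -0.6]
finger_gap: 0.0236
grip_force: 58.9
```

```bash
python3 - <<'E'
from h import *
o=get_obs();print(o["eef_pos"],o["force"],o["moment"])
c=camera("wrist");a=c["img"][120:384,110:410]
d=camera("scene");s=cv2.resize(d["img"][245:325,215:295],None,fx=3.3,fy=3.3,interpolation=2)
cv2.imwrite("pics/w4.png",cv2.resize(np.hstack([a,s]),None,fx=1.4,fy=1.4))
E
```

```text
[0.46155226 0.00742436 0.08935295] [-0.660391   -0.4135114  -0.55291376] [ 0.00389063  0.01465259 -0.01280437]
```

View pics/w4.png

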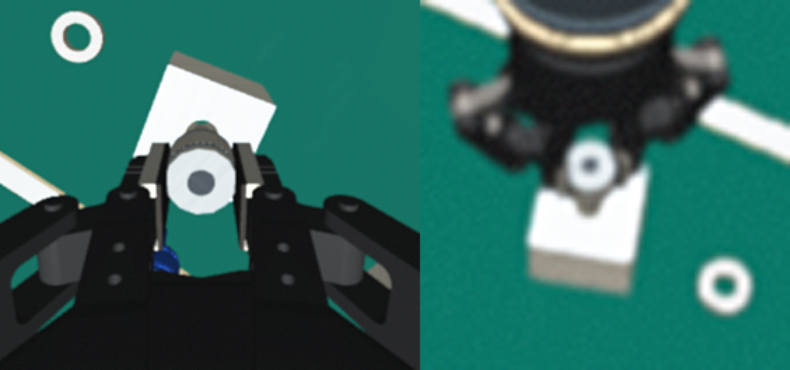

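The pin is held upright between the pads at crop (200,182), with its shank tip still in the hole. I'll pivot it by pushing the shank against the rim, moving the head toward tool +x, which is the station's front.

>>> send_rows(
  commands=[
    [0.3,0,0,0],
    [0.24,0,0.01,0],
    [0.23,0,0.02,0],
    [0.23,0,0.04,0],
    [0.23,0,0.05,0],
    [0.23,0,0.06,0],
    [0.22,0,0.08,0],
    [0.22,0,0.09,0],
    [0,0,0,0],
  ],
)

```text
time_s: 6.0
eef_pos: [0.4509, 0.0222, 0.0864]
eef_rot: [0.442, 0.897, -0.0, 0.001]
force: [5.3, -4.6, 2.9]
finger_gap: 0.0235
grip_force: 60.9
```

>>> send_rows(
  commands=[
    [0.21,0,0.1,0],
    [0.21,0,0.1,0],
    [0.21,0,0.1,0],
    [0.2,0,0.1,0],
    [0,0,0,0],
  ],
)

```text
time_s: 6.5
eef_pos: [0.446, 0.0288, 0.0824]
eef_rot: [0.442, 0.897, -0.0, 0.001]
force: [4.3, -5.2, 4.6]
finger_gap: 0.0236
grip_force: 62.4
```

```bash
python3 - <<'E'
from h import *
o=get_obs();print(o["eef_pos"],o["force"],o["moment"])
c=camera("wrist");a=c["img"][120:320,150:350]
d=camera("scene");s=cv2.resize(d["img"][245:325,215:295],None,fx=2.5,fy=2.5,interpolation=2)
cv2.imwrite("pics/w5.png",cv2.resize(np.hstack([a,s]),None,fx=2,fy=2,interpolation=2))
E
```

```text
[0.44598469 0.02882284 0.0824445 ] [ 4.30066222 -5.2447722   4.55663303] [-1.46540107 -1.03430138  0.0081804 ]
```

View pics/w5.png

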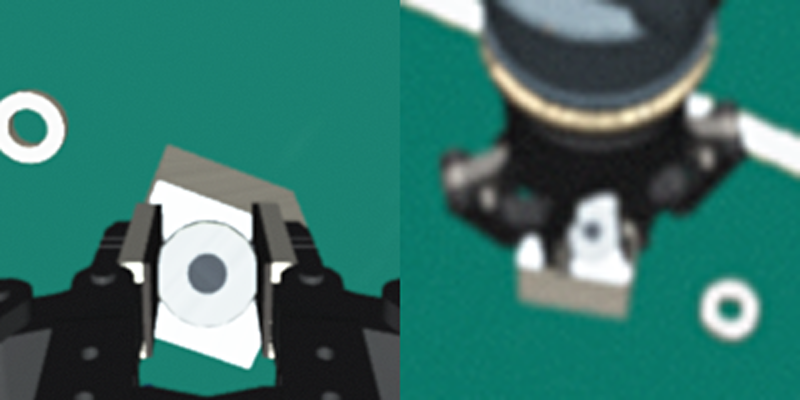

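The head top appears almost circular at crop (207,273), so it leans about 35° toward the camera. I'll lift it clear and move to a look-out point beyond the gauge's mouth.

>>> send_rows(
  commands=[
    [0.6,0,-0.8,0],
    [0.4,0,-1.5,0],
    [0,0,-3,0],
    [0,0,-3,0],
    [-2,-0.5,-3,0],
    [-3.5,-1,-0.5,0],
    [-3.5,-1,0,0],
    [-3.5,-1,0,0],
    [-3.5,-1,0,0],
    [-3.5,-1,0,0],
    [-3.5,-1,0,0],
    [-3.5,-1,0,0],
  ],
)

```text
time_s: 7.8
eef_pos: [0.541, -0.22, 0.1996]
eef_rot: [0.442, 0.897, 0.0, -0.0]
force: [0.5, 0.3, -0.2]
finger_gap: 0.0237
grip_force: 61.6
```

>>> send_rows(
  commands=[
    [-3.5,-0.7,0,0],
    [-3,0,0,0],
    [-1.5,0,0,0],
    [0,0,0,0],
    [0,0,0,0],
  ],
)

```text
time_s: 8.3
eef_pos: [0.5837, -0.2861, 0.1993]
eef_rot: [0.442, 0.897, 0.0, -0.001]
force: [0.7, -0.3, 0.3]
finger_gap: 0.0235
grip_force: 61.6
```

```bash
python3 - <<'E'
from h import *
o=get_obs();print(o["eef_pos"],o["eef_rot"],o["force"])
c=camera("wrist");cv2.imwrite("pics/w6.png",cv2.resize(c["img"],None,fx=1.56,fy=1.56,interpolation=2))
E
```

```text
[ 0.58369737 -0.28612831  0.19927563] [ 4.42098857e-01  8.96966184e-01  1.17796188e-04 -5.02259917e-04] [ 0.67578145 -0.25345523  0.31385895]
```

View pics/w6.png

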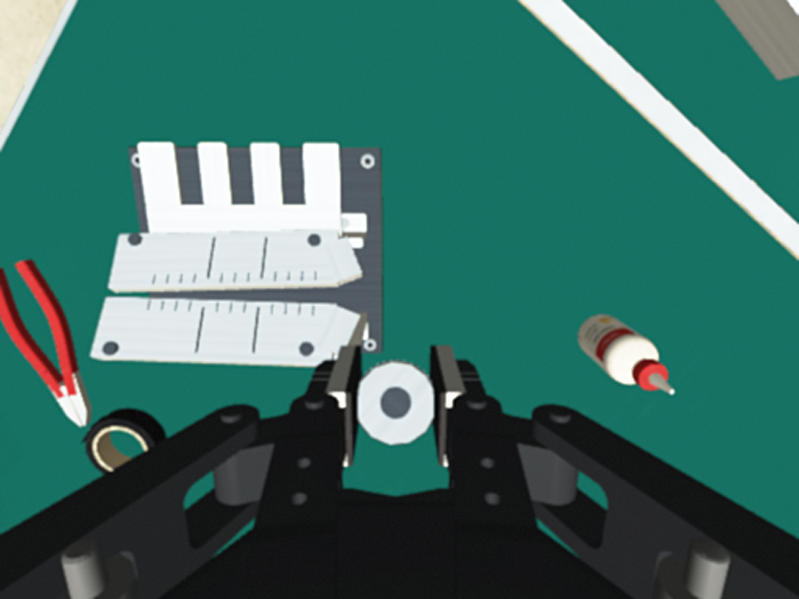

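The wrist picture shows the whole gauge. The slot is centred at about (260,294) on the wide line and (206,293) on the narrow line. The notches' closed ends are at (291,204), (240,204) and (193,204), and the held head is at (396,402).

```bash
python3 - <<'E'
from h import *
c=camera("wrist");e=get_obs()["eef_pos"];k=1.5625
tx=np.array([-.608,.794]);ty=np.array([.794,.608])
f=lambda u,v,z:onz(c,u/k,v/k,z)
W=f(260,294,.072);N=f(206,293.3,.072);d=W-N;print("O",(W+N)/2,np.linalg.norm(d),"yaw",np.arctan2(d[1],d[0]))
def t(n,P): print(n,np.round(P,4),"tool x,y",np.round([(P-e)[:2]@tx,(P-e)[:2]@ty],4))
t("O",(W+N)/2);t("Otop",np.array([.5104,-.3459,.072]))
for n,u in(("nw",291),("nm",240),("nn",193)): t(n+" closed",f(u,204,.042)); 
for n,u in(("nw",287),("nm",240),("nn",190)): t(n+" open",f(u,143,.042))
q=[f(*p,.01) for p in[(382,148),(382,351)]];t("plate fr",q[0]);t("plate bk",q[1])
# circle width of head
print("proj tcp",proj(c,e)*k)
E
```

```text
O [ 0.50922955 -0.34558058  0.072     ] 0.03170850960611814 yaw 0.6408236257298594
O [ 0.5092 -0.3456  0.072 ] tool x,y [-0.0023 -0.0954]
Otop [ 0.5104 -0.3459  0.072 ] tool x,y [-0.0033 -0.0947]
nw closed [ 0.503  -0.2876  0.042 ] tool x,y [ 0.0475 -0.0651]
nm closed [ 0.4778 -0.3069  0.042 ] tool x,y [ 0.0475 -0.0969]
nn closed [ 0.4545 -0.3248  0.042 ] tool x,y [ 0.0475 -0.1262]
nw open [ 0.4809 -0.259   0.042 ] tool x,y [ 0.0836 -0.0653]
nm open [ 0.4584 -0.2763  0.042 ] tool x,y [ 0.0836 -0.0936]
nn open [ 0.4345 -0.2946  0.042 ] tool x,y [ 0.0836 -0.1238]
plate fr [ 0.5263 -0.2257  0.01  ] tool x,y [ 0.0825 -0.009 ]
plate bk [ 0.6146 -0.3428  0.01  ] tool x,y [-0.0641 -0.0101]
proj tcp [395.27403216 394.63890399]
```

>>> send_rows(
  commands=[
    [0.4,0,2,0],
    [0.4,0,3,0],
    [0,0,2.5,0],
    [0,0,1.8,0],
    [0,0,1,0],
    [0,-0.5,0,0],
    [0,-0.8,0,0],
    [0,-0.8,0,0],
    [0,-0.5,0,0],
    [0,-0.4,0,0],
    [0,0,0,0],
  ],
)

```text
time_s: 9.5
eef_pos: [0.5548, -0.2989, 0.0973]
eef_rot: [0.442, 0.897, -0.0, 0.0]
force: [-4.5, 1.3, 3.3]
finger_gap: 0.0236
grip_force: 61.7
```

```bash
python3 - <<'E'
from h import *
o=get_obs();print(o["eef_pos"],o["force"],o["finger_gap"])
c=camera("wrist");d=camera("scene");p=proj(d,o["eef_pos"]);x,y=map(int,p)
a=cv2.resize(c["img"][150:310,120:390],(675,400),interpolation=2)[:,:420]
a=cv2.resize(c["img"][150:310,150:350],(500,400),interpolation=2)
s=cv2.resize(d["img"][y-40:y+40,x-30:x+30],(300,400),interpolation=2)
cv2.imwrite("pics/w7.png",np.hstack([a,s]))
E
```

```text
[ 0.55476755 -0.29892094  0.09726119] [-4.53780388  1.32381226  3.31059511] 0.023600115031547034
```

View pics/w7.png

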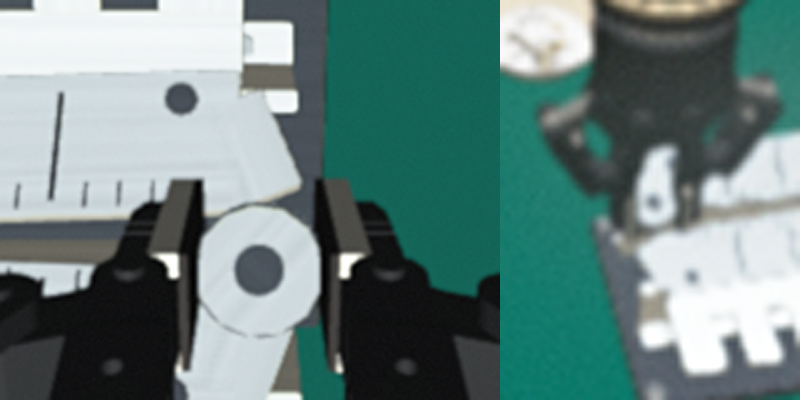

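The head is over the flare and leaning square to the bars, with its rim at crop (258,270). There is a light contact force, so I'll let it settle and read again.

>>> send_rows(
  commands=[
    [0,0,0,0],
    [0,0,0,0],
  ],
)

```text
time_s: 9.8
eef_pos: [0.5552, -0.2985, 0.097]
eef_rot: [0.442, 0.897, -0.0, -0.0]
force: [-5.1, 1.0, 6.4]
finger_gap: 0.0237
grip_force: 61.9
```

```bash
python3 - <<'E'
from h import *
c=camera("wrist");e=get_obs()["eef_pos"]
tx=np.array([-.608,.794,0])
o,d=ray(c,254,222)
for w in(.010,.011,.012):
    s=(w-(o-e)@tx)/(d@tx);P=o+s*d;print("tip corner z rel TCP",(P-e)[2],"depth",s)
# head top disc: horizontal extremes give depth
for px in(48.5,49.4,50.3):
    o,d=ray(c,253.2,258);s=c["fx"]*.026/px;P=o+s*d;print("head top ctr rel TCP: x",(P-e)@tx,"z",(P-e)[2],s)
g=cv2.cvtColor(c["img"],cv2.COLOR_BGR2GRAY)
print(g[256,220:290].tolist());print(g[225:300,268].tolist());print(g[225:300,253].tolist());print(g[215:235,226:236].tolist())
E
```

```text
tip corner z rel TCP -0.014391196183613453 depth 0.14893282984932785
tip corner z rel TCP -0.011917199893216518 depth 0.14628303345558222
tip corner z rel TCP -0.009443203602819555 depth 0.14363323706183656
head top ctr rel TCP: x -0.009968759113501311 z -0.01265237294067259 0.15250072501506234
head top ctr rel TCP: x -0.008580971039699094 z -0.010150717383949681 0.14972237172531425
head top ctr rel TCP: x -0.007242845362176091 z -0.007738584292477313 0.14704344260895674
[252, 157, 72, 64, 55, 27, 8, 5, 47, 143, 213, 218, 216, 217, 217, 217, 217, 216, 214, 213, 212, 212, 205, 167, 99, 76, 78, 81, 82, 84, 86, 86, 84, 82, 84, 82, 83, 81, 80, 80, 80, 77, 93, 155, 208, 215, 214, 217, 217, 218, 218, 217, 217, 217, 215, 216, 216, 182, 75, 6, 10, 20, 45, 63, 66, 118, 224, 255, 255, 240]
[152, 116, 81, 75, 77, 77, 78, 77, 79, 85, 88, 97, 151, 202, 219, 219, 216, 216, 214, 214, 212, 212, 210, 209, 207, 208, 209, 210, 213, 214, 217, 217, 218, 217, 217, 216, 216, 215, 215, 214, 215, 216, 215, 215, 216, 214, 216, 214, 215, 215, 215, 217, 214, 192, 134, 84, 72, 74, 77, 79, 79, 80, 80, 80, 79, 80,
[... 656 characters left out ...]
[207, 206, 203, 203, 201, 208, 216, 216, 215, 215], [160, 157, 146, 142, 146, 177, 210, 216, 214, 214], [88, 77, 56, 47, 72, 150, 212, 219, 216, 216], [64, 45, 14, 0, 44, 144, 215, 223, 220, 219], [66, 40, 16, 3, 49, 148, 218, 224, 221, 220], [62, 33, 10, 4, 49, 146, 217, 223, 219, 219], [59, 31, 11, 5, 44, 135, 205, 221, 217, 217], [55, 25, 9, 5, 34, 113, 187, 213, 216, 214], [48, 20, 11, 7, 31, 107, 181, 210, 212, 210], [38, 15, 9, 7, 30, 105, 180, 209, 211, 208], [31, 11, 11, 6, 32, 104, 179, 209, 209, 208], [23, 11, 9, 9, 31, 106, 182, 209, 211, 210], [21, 12, 11, 10, 34, 109, 185, 215, 216, 214], [17, 11, 10, 8, 31, 111, 189, 218, 220, 217], [15, 10, 12, 7, 32, 111, 186, 216, 217, 216]]
```

```bash
python3 - <<'E'
from h import *
c=camera("wrist");e=get_obs()["eef_pos"];tx=np.array([-.608,.794,0]);Z=np.array([0,0,1.])
for b in(.007,.009,.0125):
  for th in(15,20,25,30,35,40,45):
    t=np.radians(th);n=np.sin(t)*tx+np.cos(t)*Z;u=np.cos(t)*tx-np.sin(t)*Z
    T=e-b*Z+(b-.0014)*n
    print(b,th,[np.round(proj(c,T+k*u)[1],1) for k in(.013,0,-.013)],"bottom rim",[np.round(proj(c,T-.022*n+k*u)[1],1) for k in(.013,-.013)])
E
```

```text
0.007 15 [np.float64(221.7), np.float64(248.3), np.float64(274.9)] bottom rim [np.float64(216.9), np.float64(262.9)]
0.007 20 [np.float64(220.5), np.float64(247.3), np.float64(274.5)] bottom rim [np.float64(219.3), np.float64(265.9)]
0.007 25 [np.float64(219.5), np.float64(246.3), np.float64(273.9)] bottom rim [np.float64(221.9), np.float64(268.8)]
0.007 30 [np.float64(218.8), np.float64(245.3), np.float64(273.0)] bottom rim [np.float64(224.6), np.float64(271.7)]
0.007 35 [np.float64(218.3), np.float64(244.2), np.float64(271.9)] bottom rim [np.float64(227.4), np.float64(274.4)]
0.007 40 [np.float64(218.0), np.float64(243.2), np.float64(270.6)] bottom rim [np.float64(230.3), np.float64(276.9)]
0.007 45 [np.float64(217.9), np.float64(242.3), np.float64(269.0)] bottom rim [np.float64(233.3), np.float64(279.3)]
0.009 15 [np.float64(220.6), np.float64(247.3), np.float64(273.9)] bottom rim [np.float64(216.0), np.float64(262.0)]
0.009 20 [np.float64(219.1), np.float64(245.9), np.float64(273.1)] bottom rim [np.float64(218.1), np.float64(264.7)]
0.009 25 [np.float64(217.8), np.float64(244.5),
[... 663 characters left out ...]
20 [np.float64(216.7), np.float64(243.5), np.float64(270.7)] bottom rim [np.float64(216.0), np.float64(262.6)]
0.0125 25 [np.float64(214.8), np.float64(241.4), np.float64(269.0)] bottom rim [np.float64(217.8), np.float64(264.6)]
0.0125 30 [np.float64(213.1), np.float64(239.4), np.float64(267.0)] bottom rim [np.float64(219.6), np.float64(266.5)]
0.0125 35 [np.float64(211.7), np.float64(237.4), np.float64(264.8)] bottom rim [np.float64(221.6), np.float64(268.2)]
0.0125 40 [np.float64(210.6), np.float64(235.5), np.float64(262.4)] bottom rim [np.float64(223.7), np.float64(269.8)]
0.0125 45 [np.float64(209.7), np.float64(233.6), np.float64(259.8)] bottom rim [np.float64(226.0), np.float64(271.2)]
```

>>> send_rows(
  commands=[
    [0.12,-0.15,0.08,0],
    [0.12,-0.15,0.08,0],
    [0.12,-0.15,0.08,0],
    [0.12,-0.15,0.08,0],
    [0,0,0,0],
  ],
)

```text
time_s: 10.4
eef_pos: [0.5478, -0.2982, 0.0937]
eef_rot: [0.442, 0.897, 0.0, 0.0]
force: [0.3, 2.7, 4.9]
finger_gap: 0.0237
grip_force: 62.0
```

>>> send_rows(
  commands=[
    [0.08,-0.1,0.1,0],
    [0.07,-0.1,0.1,0],
    [0,-0.2,0,0],
    [0,-0.2,0,0],
    [0,0,0,0],
  ],
)

```text
time_s: 10.9
eef_pos: [0.5427, -0.3006, 0.0924]
eef_rot: [0.442, 0.897, 0.0, 0.001]
force: [-0.1, 5.4, 12.3]
finger_gap: 0.0235
grip_force: 62.6
```

>>> send_rows(
  commands=[
    [0.05,0,-0.08,0],
    [0.03,0,-0.05,0],
    [0,-0.2,0,0],
    [0,-0.2,0,0],
    [0,0,0,0],
  ],
)

```text
time_s: 11.4
eef_pos: [0.5386, -0.3035, 0.0932]
eef_rot: [0.442, 0.897, -0.001, 0.001]
force: [2.4, -5.2, 2.5]
finger_gap: 0.0239
grip_force: 61.7
```

>>> send_rows(
  commands=[
    [-0.06,0,-0.04,0],
    [0,-0.2,0,0],
    [0,-0.2,0,0],
    [0,-0.2,0,0],
    [0,0,0,0],
  ],
)

```text
time_s: 11.9
eef_pos: [0.5339, -0.3072, 0.0934]
eef_rot: [0.442, 0.897, -0.0, 0.0]
force: [2.3, -5.7, 1.5]
finger_gap: 0.0235
grip_force: 61.6
```

>>> send_rows(
  commands=[
    [-0.1,-0.1,-0.05,0],
    [0,-0.2,0,0],
    [0,-0.2,0,0],
    [0,-0.1,0,0],
    [0,0,0,0],
  ],
)

```text
time_s: 12.4
eef_pos: [0.5294, -0.3113, 0.0938]
eef_rot: [0.442, 0.897, -0.0, -0.0]
force: [1.7, -3.2, -0.2]
finger_gap: 0.0235
grip_force: 61.6
```

>>> send_rows(
  commands=[
    [-0.04,-0.15,0,0],
    [0,-0.15,0,0],
    [0,-0.15,0,0],
    [0,0,0,0],
  ],
)

```text
time_s: 12.8
eef_pos: [0.526, -0.3143, 0.0938]
eef_rot: [0.442, 0.897, -0.0, -0.0]
force: [-0.3, -1.5, 1.6]
finger_gap: 0.0236
grip_force: 61.7
```

>>> send_rows(
  commands=[
    [0,-0.15,0,0],
    [0,-0.15,0,0],
    [0,-0.15,0,0],
    [0,-0.15,0,0],
    [0,0,0,0],
  ],
)

```text
time_s: 13.3
eef_pos: [0.5213, -0.3181, 0.0938]
eef_rot: [0.442, 0.897, -0.0, -0.0]
force: [-0.8, -0.7, 0.9]
finger_gap: 0.0236
grip_force: 61.7
```

>>> send_rows(
  commands=[
    [0,-0.2,0,0],
    [0,-0.2,0,0],
    [0,-0.2,0,0],
    [0,-0.2,0,0],
    [0,-0.2,0,0],
    [0,-0.2,0,0],
    [0,-0.2,0,0],
    [0,0,0,0],
  ],
)

```text
time_s: 14.1
eef_pos: [0.5101, -0.3269, 0.0939]
eef_rot: [0.442, 0.897, -0.0, -0.0]
force: [0.5, -2.4, 3.1]
finger_gap: 0.0234
grip_force: 61.6
```

>>> send_rows(
  commands=[
    [0,-0.15,0,0],
    [0,-0.15,0,0],
    [0,-0.15,0,0],
    [0,-0.15,0,0],
    [0,0,0,0],
  ],
)

```text
time_s: 14.6
eef_pos: [0.5055, -0.3304, 0.0939]
eef_rot: [0.442, 0.897, -0.0, -0.0]
force: [2.4, -3.5, 2.7]
finger_gap: 0.0232
grip_force: 61.6
```

>>> send_rows(
  commands=[
    [0,-0.15,0,0],
    [0,-0.15,0,0],
    [0,-0.15,0,0],
    [0,0,0,0],
  ],
)

```text
time_s: 15.0
eef_pos: [0.502, -0.3331, 0.0939]
eef_rot: [0.442, 0.897, -0.0, 0.0]
force: [2.9, -3.3, 3.3]
finger_gap: 0.0234
grip_force: 61.6
```

>>> send_rows(
  commands=[
    [0,-0.15,0,0],
    [0,-0.15,0,0],
    [0,0,0,0],
  ],
)

```text
time_s: 15.3
eef_pos: [0.4997, -0.3349, 0.0939]
eef_rot: [0.442, 0.897, -0.0, 0.0]
force: [3.6, -3.4, 3.4]
finger_gap: 0.0233
grip_force: 61.6
```

>>> send_rows(
  commands=[
    [0,-0.15,0,0],
    [0,-0.15,0,0],
    [0,-0.1,0,0],
    [0,0,0,0],
  ],
)

```text
time_s: 15.7
eef_pos: [0.4967, -0.3373, 0.0939]
eef_rot: [0.442, 0.897, -0.0, 0.0]
force: [4.1, -3.6, 3.0]
finger_gap: 0.0237
grip_force: 61.6
```

>>> send_rows(
  commands=[
    [-0.06,0,-0.04,0],
    [0,-0.15,0,0],
    [0,-0.15,0,0],
    [0,-0.15,0,0],
    [0,0,0,0],
  ],
)

```text
time_s: 16.2
eef_pos: [0.493, -0.3405, 0.0942]
eef_rot: [0.442, 0.897, -0.0, -0.0]
force: [1.8, -1.9, 3.6]
finger_gap: 0.0235
grip_force: 61.6
```

>>> send_rows(
  commands=[
    [0,-0.2,0,0],
    [0,-0.2,0,0],
    [0,-0.2,0,0],
    [0,-0.2,0,0],
    [0,-0.2,0,0],
    [0,-0.2,0,0],
    [0,0,0,0],
  ],
)

```text
time_s: 16.9
eef_pos: [0.4835, -0.348, 0.0942]
eef_rot: [0.442, 0.897, -0.0, -0.0]
force: [1.2, -3.3, 4.1]
finger_gap: 0.0236
grip_force: 61.7
```

>>> send_rows(
  commands=[
    [0,-0.15,0,0],
    [0,-0.15,0,0],
    [0,-0.15,0,0],
    [0,0,0,0],
  ],
)

```text
time_s: 17.3
eef_pos: [0.4803, -0.3504, 0.0943]
eef_rot: [0.442, 0.897, 0.0, 0.0]
force: [4.1, -1.6, 3.2]
finger_gap: 0.0234
grip_force: 61.7
```

>>> send_rows(
  commands=[
    [0,-0.12,0,0],
    [0,-0.12,0,0],
    [0,0,0,0],
  ],
)

```text
time_s: 17.6
eef_pos: [0.4786, -0.3518, 0.0943]
eef_rot: [0.442, 0.897, 0.0, 0.0]
force: [5.0, -0.8, 2.6]
finger_gap: 0.0236
grip_force: 61.6
```

>>> send_rows(
  commands=[
    [0,-0.12,0,0],
    [0,-0.12,0,0],
    [0,0,0,0],
  ],
)

```text
time_s: 17.9
eef_pos: [0.4769, -0.3531, 0.0943]
eef_rot: [0.442, 0.897, 0.0, 0.0]
force: [5.4, -0.9, 2.6]
finger_gap: 0.0236
grip_force: 61.6
```

>>> send_rows(
  commands=[
    [0,-0.12,0,0],
    [0,-0.12,0,0],
    [0,0,0,0],
  ],
)

```text
time_s: 18.2
eef_pos: [0.4751, -0.3545, 0.0943]
eef_rot: [0.442, 0.897, 0.0, 0.0]
force: [6.9, 0.6, 2.7]
finger_gap: 0.0237
grip_force: 61.6
```

It wedged at gauge y ≈ −32 mm with about 6 N, so this is the 8 mm pin and it goes in the narrow notch. I'll back it off and lift it out along its axis.

>>> send_rows(
  commands=[
    [0,0.3,0,0],
    [0,0.3,0,0],
    [0.3,0,-0.42,0],
    [0.4,0,-0.6,0],
    [0.5,0,-0.7,0],
    [0.5,0,-0.7,0],
    [0.5,0,-0.7,0],
    [0.4,0,-0.6,0],
    [0,0,0,0],
  ],
)

```text
time_s: 19.1
eef_pos: [0.4633, -0.3301, 0.132]
eef_rot: [0.442, 0.897, -0.0, 0.0]
force: [0.4, -0.1, -0.1]
finger_gap: 0.0238
grip_force: 60.8
```

>>> send_rows(
  commands=[
    [1.2,-0.5,0,0],
    [2,0,0,0],
    [2,0,0,0],
    [0,0,1.5,0],
    [0,0,2,0],
    [0,0,1.5,0],
    [0,0,0.8,0],
    [0,0,0,0],
    [0,0,0,0],
  ],
)

```text
time_s: 20.0
eef_pos: [0.428, -0.2924, 0.0738]
eef_rot: [0.442, 0.897, -0.0, 0.0]
force: [-0.4, 0.7, -1.0]
finger_gap: 0.0233
grip_force: 60.8
```

```bash
python3 - <<'E'
from h import *
o=get_obs();e=o["eef_pos"];O=np.array([.5092,-.3456,.072])
print(e,(e-O)@[-.608,.794,0],(e-O)@[.794,.608,0],o["force"])
c=camera("wrist");d=camera("scene");x,y=map(int,proj(d,e))
a=cv2.resize(c["img"][150:310,150:350],(500,400),interpolation=2)
s=cv2.resize(d["img"][y-40:y+40,x-30:x+30],(300,400),interpolation=2)
cv2.imwrite("pics/w8.png",np.hstack([a,s]))
E
```

```text
[ 0.4280378  -0.29239073  0.07375123] 0.09159478270508478 -0.032091548973354936 [-0.38097852  0.72301218 -1.04651157]
```

View pics/w8.png

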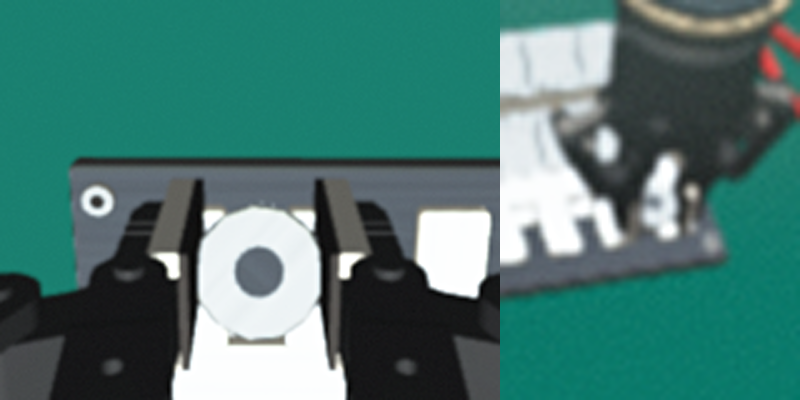

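The pin is over the narrow notch, with the notch's closed end showing centred behind the head at crop (257,340). I'll move back so that the closed end stands the pin upright.

>>> send_rows(
  commands=[
    [-0.4,0,0,0],
    [-0.4,0,0,0],
    [-0.25,0,-0.12,0],
    [-0.25,0,-0.12,0],
    [-0.25,0,-0.12,0],
    [-0.25,0,-0.1,0],
    [-0.25,0,-0.08,0],
    [0,0,0,0],
  ],
)

```text
time_s: 20.9
eef_pos: [0.4395, -0.3076, 0.0782]
eef_rot: [0.442, 0.897, 0.001, -0.002]
force: [-3.8, 6.8, -3.3]
finger_gap: 0.0234
grip_force: 61.0
```

>>> send_rows(
  commands=[
    [-0.25,0,-0.08,0],
    [-0.25,0,-0.07,0],
    [-0.25,0,-0.06,0],
    [-0.25,0,-0.05,0],
    [-0.25,0,-0.03,0],
    [-0.25,0,-0.02,0],
    [-0.25,0,0,0],
    [-0.2,0,0,0],
    [0,0,0,0],
  ],
)

```text
time_s: 21.8
eef_pos: [0.4515, -0.3232, 0.0815]
eef_rot: [0.442, 0.897, 0.001, -0.001]
force: [-4.7, 6.9, 1.7]
finger_gap: 0.0235
grip_force: 61.7
```

```bash
python3 - <<'E'
from h import *
o=get_obs();e=o["eef_pos"];O=np.array([.5092,-.3456,.072])
print(e,(e-O)@[-.608,.794,0],(e-O)@[.794,.608,0],o["force"])
c=camera("wrist");g=cv2.cvtColor(c["img"],cv2.COLOR_BGR2GRAY);print(g[215:300,253].tolist())
E
```

```text
[ 0.45151077 -0.32316686  0.08151   ] 0.052886964553353774 -0.032165897152633696 [-4.6689889   6.94400371  1.68595453]
[76, 80, 79, 79, 80, 81, 79, 69, 60, 67, 77, 96, 154, 204, 217, 220, 219, 218, 217, 218, 216, 215, 214, 212, 215, 215, 208, 165, 95, 78, 79, 82, 82, 84, 83, 84, 85, 86, 86, 86, 83, 81, 82, 80, 79, 103, 164, 211, 219, 218, 220, 219, 220, 218, 218, 217, 217, 217, 216, 220, 220, 219, 217, 216, 218, 220, 220, 220, 220, 221, 221, 219, 216, 215, 214, 214, 214, 216, 216, 217, 218, 219, 219, 219, 217]
```

>>> send_rows(
  commands=[
    [0.3,0,0,0],
    [0.3,0,0,0],
    [0.3,0,0,0],
    [0,0,0.5,0],
    [0,0,0.5,0],
    [0,0,0.3,0],
    [0,0,0.15,0],
    [0,0,0,0],
  ],
)

```text
time_s: 22.65
eef_pos: [0.4467, -0.3168, 0.0671]
eef_rot: [0.442, 0.897, 0.0, -0.0]
force: [-0.3, -0.7, -1.1]
finger_gap: 0.0239
grip_force: 61.5
```

>>> send_rows(
  commands=[
    [0,0,0.1,0],
    [0,0,0.1,0],
    [0,0,0,0],
  ],
)

```text
time_s: 22.95
eef_pos: [0.4468, -0.3168, 0.0654]
eef_rot: [0.442, 0.897, -0.0, -0.0]
force: [-0.4, 0.1, 0.0]
finger_gap: 0.0235
grip_force: 61.5
```

>>> send_rows(
  commands=[
    [0,0,0.06,0],
    [0,0,0.06,0],
    [0,0,0,0],
  ],
)

```text
time_s: 23.25
eef_pos: [0.4469, -0.317, 0.0645]
eef_rot: [0.442, 0.897, -0.0, 0.0]
force: [-1.4, 0.5, 4.5]
finger_gap: 0.0236
grip_force: 62.0
```

>>> send_rows(
  commands=[
    [0,0,0.04,0],
    [0,0,0,0],
  ],
)

```text
time_s: 23.45
eef_pos: [0.447, -0.3171, 0.0644]
eef_rot: [0.442, 0.897, -0.0, 0.0]
force: [-1.6, 1.6, 8.6]
finger_gap: 0.0235
grip_force: 62.4
```

>>> send_rows(
  commands=[
    [0,0,0,0],
    [0,0,0,0],
    [0,0,0,0],
    [0,0,0,0],
    [0,0,0,0],
  ],
  fingers=0,
)

```text
time_s: 23.95
eef_pos: [0.4468, -0.3168, 0.0637]
eef_rot: [0.442, 0.897, 0.0, -0.0]
force: [-0.0, -0.3, -0.5]
finger_gap: 0.0425
grip_force: 0.0
```

>>> send_rows(
  commands=[
    [0,0,-0.5,0],
    [0,0,-1.5,0],
    [0,0,-2.5,0],
    [0,0,-3,0],
    [0,0,-3,0],
    [0,0,0,0],
    [0,0,0,0],
  ],
)

```text
time_s: 24.65
eef_pos: [0.4471, -0.3171, 0.1694]
eef_rot: [0.442, 0.897, -0.0, 0.001]
force: [-0.5, 0.1, -0.4]
finger_gap: 0.0421
grip_force: 0.0
```

```bash
python3 - <<'E'
from h import *
o=get_obs();e=o["eef_pos"];print(e,o["force"],o["finger_gap"])
O=np.array([.5092,-.3456,.072]);tx=np.array([-.608,.794,0]);ty=np.array([.794,.608,0])
for n in("wrist",):
    c=camera(n);g=cv2.cvtColor(c["img"],cv2.COLOR_BGR2GRAY)
    T=O+.0618*tx-.032*ty;T[2]=.064;p=proj(c,T);print("expected head top",p, "px/mm",c["fx"]*.001/(c["world_to_cam"]@np.append(T,1))[2])
    x,y=map(int,p);w=g[y-30:y+30,x-30:x+30]
    m=((w>55)&(w<110)).astype(np.uint8)
    k,l,s,ce=cv2.connectedComponentsWithStats(m)
    for i in range(1,k):
        if s[i,4]>20:print(s[i],ce[i]+[x-30,y-30])
    for r in range(0,60,3):print(' '.join('%3d'%v for v in w[r,::2]))
E
```

```text
[ 0.44712854 -0.31707611  0.16939773] [-0.48189879  0.05315643 -0.36158568] 0.042116165723229355
expected head top [252.78754035 190.52684028] px/mm 1.1903927808089025
[ 19   0  25  24 282] [252.64893617 169.63120567]
[58  0  2 36 46] [280.7826087  180.32608696]
[27 29  9  9 69] [253. 193.]
255 253 253 252 252 253 253 252 252 252 254 251  82  92  92  91  90  92  91 119 255 252 252 253 252 252 252 253 255 138
254 252 252 251 251 252 252 252 252 252 253 251  85  95  94  93  95  93  94 122 255 251 251 252 252 251 251 252 255 138
254 252 252 251 251 252 252 252 252 252 253 253  84  94  95  94  93  95  92 123 255 251 251 252 252 251 252 252 255 140
254 252 252 251 251 252 252 252 252 251 253 253  84  94  94  95  92  94  91 132 254 251 251 252 252 250 252 252 255 146
255 252 252 251 251 252 252 252 252 251 253 253  82  94  93  89  89  90  91 137 254 251 251 252 252 251 251 252 255 150
255 252 252 251 251 252 252 252 252 252 254 251  70  89  89  90  88  88  86 120 254 252 251 252 252 251 252 252 255 150
255 252 252 251 251 252 252 251 252 254 214  83 105  98 135 168 155 132 107  94  90 213 
[... 891 characters left out ...]
 251 251 251 251 251 237 233 232 230 231 234 234 233 232 232 232 245 252 252 251 251 251 251 251 251
251 251 251 251 251 251 251 251 251 252 252 249 241 239 234 234 233 232 236 248 251 252 252 252 252 252 252 252 252 252
243 251 251 251 251 251 250 251 251 251 251 251 251 251 251 251 251 251 251 251 251 251 251 251 251 251 251 251 251 251
235 252 250 251 251 251 251 251 251 251 251 251 251 250 251 251 250 250 251 251 251 251 251 251 251 251 251 251 251 251
234 253 252 252 251 251 252 251 252 252 252 251 252 252 252 252 252 252 252 252 252 252 252 252 253 252 252 252 252 252
198 220 219 224 223 224 223 219 220 226 229 231 226 230 232 232 230 232 232 232 230 232 231 227 228 227 227 228 228 230
```

The pin hangs upright and free in the narrow notch, its head centred at wrist pixel (253,193), so I'm handing in.

```bash
python3 -c "
from bench import close_job
print(close_job())"
```

```text
the job is handed in; nothing more can be done
None
```

The pin from the single block is the 8 mm one: it wedged lightly (about 6 N) in the narrow stretch at gauge y ≈ −32 mm, and it now hangs upright by its head in the narrow notch, released; the job was handed in after about 25 s of the 45 s allowed.

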